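# Load a cassette through a one-way spring gate

### The job

Pick up the loose parts cassette (the flat block with the upright handle) and load it into the storage lane on the left: slide it in at the mouth and push it through the two-leaf spring gate until it has clearly pushed in the sprung buffer at the far end, without forcing it. Then let go and leave the cassette lying flat inside with both gate leaves fully shut behind it, and do not disturb the screw jar or the wooden bowl.

Things in the scene. Friction and masses are not known exactly. Their poses are not given: they have to be found in the camera images.
- cassette_grip (a point): Middle of the cassette's handle bar: grip here. The bar is 44 mm long (along x), 12 mm thick (along y), and spans 47 to 73 mm above the cassette's underside; two posts carry it. This point is 60 mm above the underside, 32 mm above the block's top. Axes are the cassette's: x along its length and the bar, z up.
- cassette_mid (a point): Centre of the cassette's block, which is 70 (x) x 52 (y) x 28 (z) mm, 0.2 to 0.35 kg and the same at both ends (either may lead). 14 mm above its underside, 46 mm below the grip point; same axes.
- lane: The storage lane, fixed, left of the 0.19 m tall padded post in the cradle's middle. Origin: underside of the base plate, below the middle of the gate; x is the push direction, y left across, z up. Plate 5 mm thick from x = -100 to 185 mm: the sliding floor is z = 5 mm. With the cassette on it, the block's top is at z = 33 and the grip point at z = 65 mm.
- lane_mouth (a point): On the lane's floor at x = -66 mm, its middle line: free room to set the cassette down (its middle here) before pushing. Guides 22 mm above the floor narrow from about 78 mm apart at x = -100 to a throat 56 mm wide from x = -26 to -4 mm, in front of the gate. Lane axes.
- lane_slot (a point): Middle of the slot in the lane's clear cover, at the cover's top (z = 39 mm) above the gate. The cover (underside z = 36 mm) runs from x = -26 mm to the far end, so the cassette gets in only by the mouth; its handle travels in the 26 mm wide slot. A gripper on the handle must keep its tips above the cover. Lane axes.
- lane_gate (a point): On the floor in the middle of the gate plane (x = 0). The gate takes about 5 N to push open, then less; sliding on the slick floor adds 0 to 3 N. The lane widens for the leaves to fold back up to x = 42 mm, then is 56 mm wide. The cassette's trailing end must be 36 mm beyond this plane before the leaves can swing shut. Do not bear down on the floor while pushing, or it wedges. Pressing it on lane or gate with over 40 N is forcing.
- buffer (a joint): Travel of the damped spring buffer pad at the lane's far end: 0 at rest, 0.006 m fully in on a solid stop. Pushes back with 3 N plus 1.2 N per mm. Clearly pushed in: half its travel or more (7 N) for half a second; over 20 N is forcing. Set to a new, unreported depth every time: its resting face is 118 to 142 mm beyond the gate plane, to be felt. It may push the cassette back those few mm.
- leaf_left (a joint): Left gate leaf (33 mm long, upright hinge axis 34 mm left of the lane's middle): 0 shut, about 1.5 rad folded back into the lane. It opens inward only; a spring shuts it.
- leaf_right (a joint): Right gate leaf, mirror image of the left: 0 shut, about 1.5 rad folded back inward.
- screw_jar: Clear round jar of screws, 88 mm across, 61 mm high, origin at its underside's centre; a bystander.
- bowl: Small turned wooden bowl, 88 mm across, 34 mm high, origin at its underside's centre; a bystander in front of the upright post.

How it is judged:
By the outcome, as a careful person would: the job done as asked, in the order asked, and still so for the second after the job is handed in, with the robot touching nothing.
It also fails if it takes over 69 s, if anything falls off the work surface, if the arm or the gripper's body presses on something with over 40 N, if the wrist force passes 120 N, or if a joint passes its speed limit or range.

### The arm

A 7-joint arm with a two-finger parallel gripper is mounted at the origin on a cart in front of the work surface, level with it; the furniture and walls round the work are solid. World frame = base frame: x ahead of the robot, y to its left, z up, the work surface at z = 0. Lengths are in mm, angles in rad, forces in N, time in s.
With the tool pointing down it reaches from about 425 to 875 mm from the base axis. Payload 4.7 kg.
Tool frame: the origin (TCP) lies at the very end of the fingers, on their centre line; the grasp point (between the pads) lies 19 mm behind it; z points along the fingers, y is the line along which they close (so a half turn about z gives the same grasp; the last joint's range is limited). The gripper opens to 85 mm and grips with 20 to 120 N. Pads are 22 mm wide; open, the fingers measure 114 mm over their backs; the gripper's body (76 mm by 85 mm) begins 54 mm behind the grasp point. The pads swing forward as they close: fully open they stand 13 mm farther back than shut.
Start: joints at [-1.314, 0.321, -0.07, 1.45, 0.023, 1.371, -0.057], TCP at [156.3, 630.948, 231.349] pointing down, gripper open.
Joint ranges: [-2.86, 2.86], [-0.3, 2.09], [-1.38, 1.24], [0.06, 2.45], [-1.56, 4.7], [0.09, 2.05], [-2.69, 2.69]. Speed limits (rad/s): [2.57, 2.57, 3.14, 3.14, 3.14, 3.14, 3.14].

### API

Orientations are given as [roll, pitch, yaw] about the fixed x, y, z axes, in that order (R = Rz(yaw) Ry(pitch) Rx(roll)).
In Python, from station import robot, grab_frame, finish_job gives the robot as it stands.
- The arm moves only by the tool apply_moves, never from a script. Its argument "motion" is one flat list of numbers, 7 for each row, row after row: the closure in counts, from 0 (fully open) to 255 (shut), then the shift along the tool's x, y, z in cm, then the turn, a rotation vector about the tool's x, y, z in degrees. A call has 1 to 10 rows; each row is the pose to reach, as a shift and turn from the pose commanded when the call began, along the tool's axes at that moment; what a row does not reach only later rows make up. A row lasts 1/8 s, in which the tool goes at most 62.5 mm and 10.7 degrees, less where a joint would pass 70% of its speed; a pose out of reach is approached as far as the arm can. A call with a gripper value outside its range is refused whole. The fingers move at their own pace and stop on an object; "force" is the grip in N (left out, the last holds). Time passes only in rows, so rows that repeat a pose let the fingers close. It gives the time, the measured TCP pose, the force, the opening and the grip force at its end, in the units of the state.
- robot.state(): the state, without advancing time (a new reading comes with each control period).
- grab_frame(name): name is "scene" or "side" or "wrist"; returns a dict with "frame" (400x640x3 uint8, red, green, blue), "range_z" (400x640 float32, mm along the optical axis (not along the pixel's ray), 0 where there is no reading), "fx", "fy", "cx", "cy" (pixels), "camera_from_world" (4x4, takes a point from world to camera coordinates). Camera axes: x right, y down, z forward; pixel columns grow to the right and rows downward; lengths in mm; the calibration is good to about 2 mm. A picture is of the moment at which its call begins.
- finish_job(): hands the job in; it is judged then, once.
The state is a dict: "t": time; "joint_positions": joint angles; "joint_vel": joint speeds; "joint_torque": joint torques, N m; "ee_pos": TCP position; "tool_rot": TCP orientation; "contact_force": force on the tool from outside, world axes, zero at the start; "moment": the same for the moment, N m; "gripper_width": opening from 0.0 (shut) to 1.0 (fully open); "grip_force": force on a finger pad.
Only numpy, scipy, OpenCV 4.12 (cv2) and the standard library are available. Lean on these libraries where they do the work, as an engineer would, in place of code of your own. Each camera call takes 0.05 s, during which the arm holds its last target. There are 200 camera calls.

## Working session

There is one attempt and no reset: what is moved stays moved. The work goes in short steps, Python scripts to look and compute and a tool call to move; the robot and the scene stay as the last step left them, time stands still between calls to the robot, and variables do not carry over. Pictures are saved under pics/ and viewed, at most 10 in all, crops included, and the job is handed in when it is done.

Besides the shell and the picture viewer there is one more tool, called after "Emit:" by a JSON object that holds its "fn" and its "kwargs". apply_moves: Moves the arm, as the interface text tells. Its arguments: {"type":"object","properties":{"motion":{"type":"array"},"force":{"type":"number"}},"required":["motion"]}

```bash
mkdir -p pics; ls
python3 - <<'E'
from station import robot, grab_frame
import cv2,numpy as np
s=robot.state();print({k:np.round(v,3) for k,v in s.items()})
for n in("scene","side"):
    f=grab_frame(n);cv2.imwrite(f"pics/{n}0.png",f["frame"][:,:,::-1]);np.savez(f"{n}0.npz",**f)
    print(n,f["fx"],f["cx"],f["cy"],np.round(f["camera_from_world"],3).tolist())
E
```

```text
pics
{'t': np.float64(0.0), 'joint_positions': array([-1.314,  0.322, -0.07 ,  1.452,  0.023,  1.371, -0.057]), 'joint_vel': array([ 0.   , -0.001,  0.   , -0.001, -0.001,  0.   ,  0.001]), 'joint_torque': array([ 1.0000e-03, -4.9357e+01, -3.8200e-01, -3.1434e+01,  1.3000e-02,
        1.1000e-02, -0.0000e+00]), 'ee_pos': array([156.187, 630.406, 230.223]), 'tool_rot': array([-3.14 ,  0.   ,  2.899]), 'contact_force': array([ 1.148,  0.614, -0.177]), 'moment': array([ 0.017,  0.023, -0.039]), 'grip_force': np.float64(0.0), 'gripper_width': np.float64(1.001)}
scene 404.16538333581803 319.4647621359018 200.02440484138884 [[-0.644, -0.765, 0.015, 381.298], [-0.658, 0.544, -0.521, 351.833], [0.39, -0.346, -0.854, 986.027], [0.0, 0.0, 0.0, 1.0]]
side 385.24674059461904 319.35670043982617 197.54913902607916 [[-0.9, -0.436, 0.02, 492.709], [-0.296, 0.576, -0.762, 198.972], [0.321, -0.691, -0.647, 784.122], [0.0, 0.0, 0.0, 1.0]]
```

View pics/scene0.png

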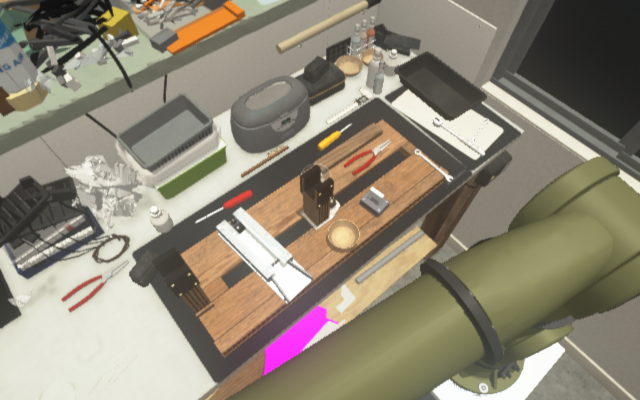

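View pics/side0.png

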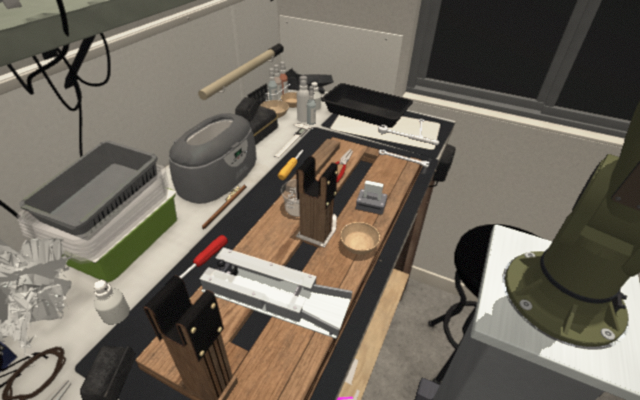

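The scene picture shows the cassette at about (375,201), the bowl at (343,235), and the lane running from its mouth near (292,285) to its far end near (240,220). Side view: cassette at about (372,195), lane from (340,310) to (215,275). I'll enlarge both.

```bash
cat > h.py <<'E'
import numpy as np,cv2
def ray(f,u,v):
    T=f["camera_from_world"];R=T[:3,:3];o=-R.T@T[:3,3]
    d=R.T@np.array([(u-f["cx"])/f["fx"],(v-f["cy"])/f["fy"],1.]);return o,d
def atz(f,u,v,z):
    o,d=ray(f,u,v);return o+d*(z-o[2])/d[2]
def cloud(f):
    v,u=np.indices(f["range_z"].shape);z=f["range_z"].astype(float)
    T=f["camera_from_world"];R=T[:3,:3]
    P=np.stack([(u-f["cx"])/f["fx"]*z,(v-f["cy"])/f["fy"]*z,z],-1)
    return (P-T[:3,3])@R
def proj(f,p):
    q=f["camera_from_world"]@np.append(p,1);return np.array([f["fx"]*q[0]/q[2]+f["cx"],f["fy"]*q[1]/q[2]+f["cy"]])
E
python3 - <<'E'
from h import *
f=dict(np.load("scene0.npz"));g=dict(np.load("side0.npz"))
a=f["frame"][195:305,205:325,::-1];a=cv2.resize(a,(0,0),fx=5,fy=5,interpolation=2)
b=f["frame"][180:220,350:400,::-1];b=cv2.resize(b,(200,160),interpolation=2)
c=g["frame"][170:225,345:400,::-1];c=cv2.resize(c,(200,200),interpolation=2)
im=np.zeros((550,800,3),np.uint8);im[:,:600]=a;im[:160,600:]=b;im[170:370,600:]=c
cv2.imwrite("pics/crop1.png",im)
d=g["frame"][240:340,190:360,::-1];cv2.imwrite("pics/crop2.png",cv2.resize(d,(782,460),interpolation=2))
for F in(f,g):
    P=cloud(F); ok=F["range_z"]>0
    for zl,zh in((15,40),(42,90)):
        m=ok&(P[...,2]>zl)&(P[...,2]<zh)&(P[...,0]>300)&(P[...,0]<900)&(abs(P[...,1])<700)
        n,l,st,ct=cv2.connectedComponentsWithStats(m.astype(np.uint8))
        for i in range(1,n):
            if st[i,4]>40: q=P[l==i];print(zl,st[i,:5],np.round(np.median(q,0)),np.round(q.min(0)),np.round(q.max(0)))
print([np.round(atz(f,*p,0)) for p in((375,205),(290,290),(240,215))])
E
```

```text
15 [391  36  29  14 231] [ 862. -667.   31.] [ 820. -699.   18.] [ 900. -608.   40.]
15 [386  54  12  11  75] [ 837. -553.   25.] [ 821. -570.   15.] [ 863. -538.   40.]
15 [368  68  16  17 104] [ 802. -440.   28.] [ 779. -457.   15.] [ 851. -432.   40.]
15 [310  74  35  22 118] [ 895. -308.   20.] [ 887. -370.   15.] [ 900. -213.   31.]
15 [413  86  25  20  54] [ 636. -521.   17.] [ 588. -529.   15.] [ 696. -513.   19.]
15 [236 103  74  42 406] [831.  -2.  28.] [ 815. -173.   15.] [898.  89.  40.]
15 [437 106  24  13  59] [ 530. -519.   17.] [ 505. -549.   15.] [ 582. -508.   23.]
15 [313 123  70  46 900] [ 641. -165.   21.] [ 617. -295.   15.] [667. -35.  27.]
15 [157 148  69  44 299] [868. 272.  25.] [860. 145.  15.] [878. 380.  40.]
15 [321 169   8  10  44] [607. -30.  30.] [585. -33.  16.] [620. -26.  40.]
15 [360 191  30  25 319] [435. -72.  27.] [ 405. -111.   16.] [478. -51.  39.]
15 [108 196  27  26 216] [885. 484.  29.] [868. 445.  15.] [900. 530.  40.]
15 [330 199   7   9  45] [517.  15.  21.] [508.   1.  16.] [526.  27.  30.]
15 [303 206  27  19 115] [501.  92.  28.] [492
[... 2793 characters left out ...]
 90.]
42 [281 179  18  26 176] [632.  16.  53.] [583. -27.  42.] [646.  51.  61.]
42 [  37  180  140   94 2311] [864. 315.  70.] [853. 133.  42.] [900. 456.  90.]
42 [364 181  19  16 210] [441. -78.  63.] [421. -91.  42.] [464. -71.  75.]
42 [299 203  35  29 521] [513.  91.  67.] [492.  46.  42.] [556.  95.  90.]
42 [217 259   9   8  52] [636. 271.  48.] [630. 261.  43.] [645. 278.  50.]
42 [ 20 277  31  33 500] [891. 481.  57.] [876. 452.  42.] [900. 509.  81.]
42 [ 94 280  17  16 193] [793. 421.  55.] [783. 406.  42.] [807. 433.  62.]
42 [175 356  56  40 763] [494. 481.  67.] [492. 438.  42.] [555. 484.  90.]
[array([441., -86.,   0.]), array([398., 264.,   0.]), array([665., 237.,   0.])]
```

View pics/crop1.png

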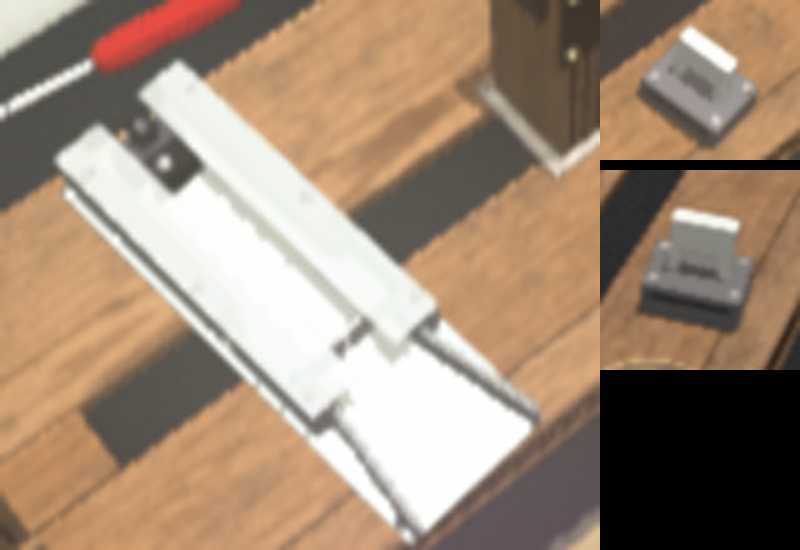

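View pics/crop2.png

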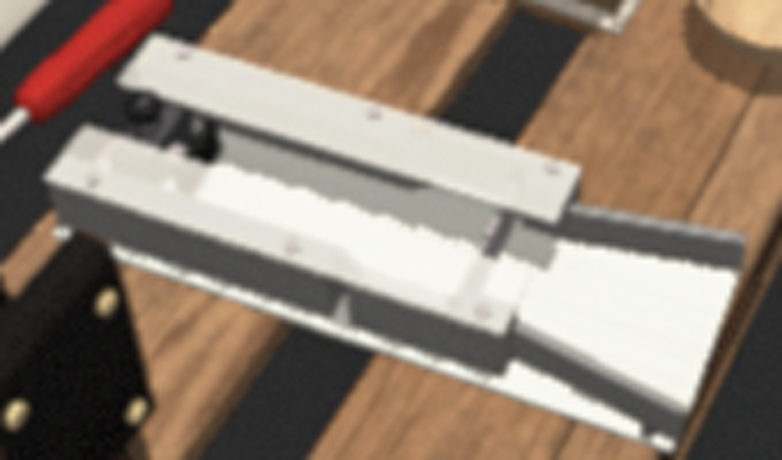

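Crop 1 shows the lane covers, with outer corners at (55,160), (178,62), (437,305) and (318,420), plus the gate leaf at (352,337) and the buffer at (180,170). Crop 2 gives the same corners at (45,180), (150,35), (578,168) and (503,330). The cassette lies flat with its handle upright.

Run:
```python
from h import *
f=dict(np.load("scene0.npz"));g=dict(np.load("side0.npz"))
C1=[(55,160),(178,62),(437,305),(318,420)];C2=[(45,180),(150,35),(578,168),(503,330)]
for F,C,s,o in((f,C1,5,(205,195)),(g,C2,4.6,(190,240))):
    Q=np.array([atz(F,u/s+o[0]-.4,v/s+o[1]-.4,39) for u,v in C])[:,:2]
    far=Q[:2].mean(0);near=Q[2:].mean(0);d=far-near;print("corners",Q.round(1).tolist(),"len",np.hypot(*d),"yaw",np.degrees(np.arctan2(d[1],d[0])),"near",near.round(1),"w",np.hypot(*(Q[0]-Q[1])))
allC=[];allH=[];allB=[]
for F in(f,g):
    P=cloud(F)[F["range_z"]>0]
    def box(lo,hi,zl,zh): return P[(P[:,0]>lo[0])&(P[:,0]<hi[0])&(P[:,1]>lo[1])&(P[:,1]<hi[1])&(P[:,2]>zl)&(P[:,2]<zh)]
    def rep(n,q):
        r=cv2.minAreaRect(q[:,:2].astype(np.float32));m=q[:,:2].mean(0);w,V=np.linalg.eigh(np.cov(q[:,:2].T));print(n,len(q),"rect",np.round(r[0],1),np.round(r[1],1),round(r[2],1),"mean",q.mean(0).round(1),"yaw",np.degrees(np.arctan2(V[1,1],V[0,1])).round(1))
    L=((380,190),(680,330))
    c=box(*L,35.5,42);rep("cover",c);rep("plate",box(*L,3,8))
    h=box((390,-120),(490,-40),50,85);rep("handle",h);rep("handletop",h[h[:,2]>68]);rep("blocktop",box((390,-130),(490,-40),24,32));rep("blockall",box((390,-130),(490,-40),10,34))
    allC.append(c);allH.append(h);allB.append(box((390,-130),(490,-40),10,34))
for n,a in(("C",allC),("H",allH),("B",allB)): rep(n,np.vstack(a))
```

```text
corners [[655.5, 316.5], [664.3, 230.2], [455.8, 209.5], [444.7, 294.7]] len 210.7365301761002 yaw 5.788502192372227 near [450.3 252.1] w 86.76881405226555
corners [[654.4, 317.0], [664.9, 230.1], [455.8, 209.8], [446.9, 294.4]] len 209.3827427710816 yaw 5.892206190878074 near [451.4 252.1] w 87.53419224367975
cover 1400 rect [555.8 262.8] [211.7  87.8] 5.6 mean [551.4 263.4  37.9] yaw -174.2
plate 888 rect [518.4 260.4] [122.3 276.9] 89.1 mean [466.8 256.7   4.7] yaw -172.3
handle 118 rect [442.4 -80.6] [44.6 15.4] 6.7 mean [441.2 -78.9  66.2] yaw -170.8
handletop 66 rect [442.7 -80.5] [43.9 15.4] 6.7 mean [442.3 -80.4  71.9] yaw -172.4
blocktop 247 rect [441.5 -81. ] [68.7 52.6] 8.3 mean [436.2 -74.4  27.2] yaw -157.2
blockall 337 rect [441.9 -80.5] [70.  53.4] 8.4 mean [436.1 -72.3  25.1] yaw -156.1
cover 2839 rect [555.9 261.7] [212.   90.2] 5.7 mean [551.5 264.8  38.5] yaw -174.5
plate 2067 rect [517.4 263.5] [283.6  89.3] 6.3 mean [471.  254.    4.8] yaw -174.0
handle 180 rect [442.3 -80.8] [44.1 15.7] 8.1 mean [441.3 -78.9  64.6] yaw -171.4
handletop 77 rect [442.3 -81.6] [43.  14.1] 8.1 mean [441.5 -80.9  71.8] yaw -172.4
blocktop 332 rect [442.3 -82.1] [69.8 54. ] 8.7 mean [440.9 -77.1  27.6] yaw -169.8
blockall 464 rect [442.3 -81.8] [69.8 54.7] 8.7 mean [439.7 -72.3  24.9] yaw -168.8
C 4239 rect [555.9 261.7] [212.   90.2] 5.7 mean [551.5 264.3  38.3] yaw -174.4
H 298 rect [442.3 -80.8] [44.5 15.9] 7.8 mean [441.3 -78.9  65.2] yaw -171.1
B 801 rect [442.1 -81.5] [70.1 55.5] 8.6 mean [438.2 -72.3  25. ] yaw -162.4
```

```bash
cat >> h.py <<'E'
import json
from scipy.spatial.transform import Rotation as Ro
def load(): return json.load(open("pose.json"))     # commanded x,y,z(mm),yaw(deg)
def frame(p): return Ro.from_euler("xyz",[180,0,p[3]],degrees=True)
def rows(wps,g):
    p=load();R=frame(p)
    for w in wps:
        s=R.inv().apply(np.array(w[:3])-p[:3])/10;t=(R.inv()*frame(w)).as_rotvec(degrees=True)
        print(f"{g},{s[0]:.2f},{s[1]:.2f},{s[2]:.2f},0,0,{t[2]:.1f}")
def done(s,t):   # record last row sent
    p=load();q=np.array(p[:3])+frame(p).apply(np.array(s)*10);json.dump([*q,p[3]-t],open("pose.json","w"));print(load())
def lane(x,z,y=0): 
    a=np.radians(5.75);c,s=np.cos(a),np.sin(a);return [476.8+c*x-s*y,254.6+s*x+c*y,z]
def path(pts,n):
    pts=np.array(pts,float);d=np.r_[0,np.cumsum(np.linalg.norm(np.diff(pts[:,:3],axis=0),axis=1))]
    return [[np.interp(t,d,pts[:,k]) for k in range(4)] for t in np.linspace(0,d[-1],n+1)[1:]]
E
python3 - <<'E'
from h import *
json.dump([156.3,630.948,231.349,np.degrees(2.899)],open("pose.json","w"))
W=path([load(),(330,500,260,170),(450,300,260,178),(480,60,260,185),(442.3,-81,200,188)],18)
rows(W[:9],0);print();rows(W[9:],0)
E
```

```text
0,-4.32,-1.84,-0.62,0,0,-0.8
0,-8.64,-3.69,-1.24,0,0,-1.7
0,-12.95,-5.53,-1.85,0,0,-2.5
0,-17.27,-7.37,-2.47,0,0,-3.4
0,-21.23,-9.77,-2.87,0,0,-4.5
0,-24.57,-13.12,-2.87,0,0,-6.1
0,-27.91,-16.48,-2.87,0,0,-7.7
0,-31.25,-19.84,-2.87,0,0,-9.4
0,-34.59,-23.19,-2.87,0,0,-11.0

0,-37.21,-27.02,-2.87,0,0,-12.5
0,-38.91,-31.44,-2.87,0,0,-13.9
0,-40.61,-35.86,-2.87,0,0,-15.2
0,-42.30,-40.28,-2.87,0,0,-16.6
0,-44.00,-44.70,-2.87,0,0,-18.0
0,-45.11,-49.10,-2.27,0,0,-19.2
0,-45.03,-53.48,-0.47,0,0,-20.1
0,-44.95,-57.86,1.33,0,0,-21.0
0,-44.86,-62.24,3.13,0,0,-21.9
```

Emit:
{"fn": "apply_moves", "kwargs": {"motion": [0, -4.3, -1.8, -0.6, 0, 0, -1, 0, -8.6, -3.7, -1.2, 0, 0, -2, 0, -13, -5.5, -1.9, 0, 0, -3, 0, -17.3, -7.4, -2.5, 0, 0, -4, 0, -21.2, -9.8, -2.9, 0, 0, -5, 0, -24.6, -13.1, -2.9, 0, 0, -6, 0, -27.9, -16.5, -2.9, 0, 0, -8, 0, -31.3, -19.8, -2.9, 0, 0, -9, 0, -34.6, -23.2, -2.9, 0, 0, -11, 0, -34.6, -23.2, -2.9, 0, 0, -11]}}

```text
t: 1.35
ee_pos: [439.1, 317.9, 260.3]
tool_rot: [-3.14, 0.001, 3.083]
contact_force: [-1.0, -0.1, 0.4]
gripper_width: 1.0
grip_force: 0.0
```

Run:
```python
from h import *
done((-34.6,-23.2,-2.9),-11)
W=path([load(),(480,60,260,185),(442.3,-81,180,188)],9)
rows(W,0)
```

```text
[436.43749803040345, 322.62514616450215, 260.34899999999993, 177.10046480842564]
0,-1.03,-4.70,0.01,0,0,-1.4
0,-2.05,-9.39,0.01,0,0,-2.9
0,-3.08,-14.09,0.02,0,0,-4.3
0,-4.10,-18.79,0.03,0,0,-5.7
0,-5.13,-23.48,0.03,0,0,-7.1
0,-5.27,-27.91,1.10,0,0,-8.3
0,-4.39,-32.04,3.41,0,0,-9.2
0,-3.51,-36.16,5.72,0,0,-10.0
0,-2.63,-40.28,8.03,0,0,-10.9
```

Emit:
{"fn": "apply_moves", "kwargs": {"motion": [0, -1, -4.7, 0, 0, 0, -1.4, 0, -2, -9.4, 0, 0, 0, -2.9, 0, -3.1, -14.1, 0, 0, 0, -4.3, 0, -4.1, -18.8, 0, 0, 0, -5.7, 0, -5.1, -23.5, 0, 0, 0, -7.1, 0, -5.3, -27.9, 1.1, 0, 0, -8.3, 0, -4.4, -32, 3.4, 0, 0, -9.2, 0, -3.5, -36.2, 5.7, 0, 0, -10, 0, -2.6, -40.3, 8, 0, 0, -11, 0, -2.6, -40.3, 8, 0, 0, -11]}}

```text
t: 2.6
ee_pos: [439.7, -83.2, 178.6]
tool_rot: [3.141, -0.004, -3.005]
contact_force: [0.9, 1.0, 1.0]
gripper_width: 0.999
grip_force: 0.0
```

Emit:
{"fn": "apply_moves", "kwargs": {"motion": [0, 0, 0, 0, 0, 0, 0, 0, 0, 0, 0, 0, 0, 0]}}

```text
t: 2.85
ee_pos: [442.7, -79.7, 180.9]
tool_rot: [-3.142, 0.001, -2.998]
contact_force: [0.3, 0.9, 0.5]
gripper_width: 1.0
grip_force: 0.0
```

Run:
```python
from h import *
from station import robot
done((-2.6,-40.3,8),-11)
print(robot.state()["ee_pos"],robot.state()["tool_rot"])
rows([(442.3,-81,120,188),(442.3,-81,80,188),(442.3,-81,44,188)],0)
```

```text
[442.01852226278504, -81.17412596029698, 180.34899999999988, 188.10046480842564]
[442.71346667 -79.66549902 180.8714006 ] [-3.14157604e+00  1.06940049e-03 -2.99776267e+00]
0,-0.03,0.01,6.03,0,0,0.1
0,-0.03,0.01,10.03,0,0,0.1
0,-0.03,0.01,13.63,0,0,0.1
```

Emit:
{"fn": "apply_moves", "kwargs": {"motion": [0, 0, 0, 4, 0, 0, 0, 0, 0, 0, 8, 0, 0, 0, 0, 0, 0, 11, 0, 0, 0, 0, 0, 0, 13, 0, 0, 0, 0, 0, 0, 13.6, 0, 0, 0, 0, 0, 0, 13.6, 0, 0, 0, 0, 0, 0, 13.6, 0, 0, 0]}}

```text
t: 3.72
ee_pos: [442.9, -81.0, 45.3]
tool_rot: [3.142, 0.002, -3.0]
contact_force: [-0.4, 1.0, 0.3]
gripper_width: 1.001
grip_force: 0.0
```

Emit:
{"fn": "apply_moves", "kwargs": {"motion": [255, 0, 0, 0, 0, 0, 0, 255, 0, 0, 0, 0, 0, 0, 255, 0, 0, 0, 0, 0, 0, 255, 0, 0, 0, 0, 0, 0, 255, 0, 0, 0, 0, 0, 0, 255, 0, 0, 0, 0, 0, 0, 255, 0, 0, 0, 0, 0, 0, 255, 0, 0, 0, 0, 0, 0], "force": 60}}

```text
t: 4.72
ee_pos: [441.9, -81.3, 44.4]
tool_rot: [-3.142, 0.0, -3.001]
contact_force: [-0.1, -0.9, 1.3]
gripper_width: 0.131
grip_force: 62.6
```

Run:
```python
from h import *
from station import grab_frame,robot
done((0,0,13.6),0)
s=robot.state();print(s["ee_pos"],s["tool_rot"],s["contact_force"],s["gripper_width"],s["grip_force"])
f=grab_frame("side");cv2.imwrite("pics/g1.png",cv2.resize(f["frame"][100:260,270:470,::-1],(800,600)[:2],interpolation=2))
W=path([load(),(448,-75,245,188)],5);rows(W,255)
```

```text
[442.01852226278504, -81.17412596029696, 44.348999999999876, 188.10046480842564]
[441.90560302 -81.31753059  44.35257127] [-3.14158157e+00  6.25204883e-05 -3.00052934e+00] [-0.12343429 -0.86794998  1.33804997] 0.13051665712681718 62.58543133735657
255,-0.14,0.11,-4.01,0,0,0.0
255,-0.27,0.21,-8.03,0,0,0.0
255,-0.41,0.32,-12.04,0,0,0.1
255,-0.54,0.42,-16.05,0,0,0.1
255,-0.68,0.53,-20.07,0,0,0.1
```

View pics/g1.png

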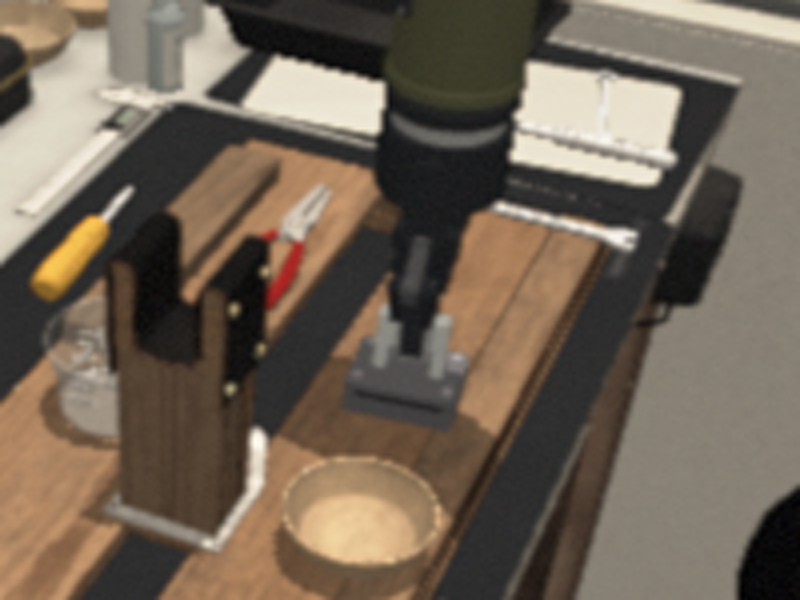

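The picture shows the fingers closed on the middle of the handle bar at about (415,320), with the bowl clear. The opening is about 11 mm, so the bar is held. Lifting now.

Emit:
{"fn": "apply_moves", "kwargs": {"motion": [255, 0, 0, -2, 0, 0, 0, 255, -0.1, 0.1, -6, 0, 0, 0, 255, -0.3, 0.2, -10, 0, 0, 0, 255, -0.4, 0.3, -14, 0, 0, 0, 255, -0.6, 0.4, -18, 0, 0, 0, 255, -0.7, 0.5, -20.3, 0, 0, 0, 255, -0.7, 0.5, -20.3, 0, 0, 0]}}

```text
t: 5.65
ee_pos: [448.9, -75.1, 248.2]
tool_rot: [3.141, 0.003, -3.0]
contact_force: [0.1, -0.9, -2.0]
gripper_width: 0.129
grip_force: 62.4
```

Run:
```python
from h import *
done((-.7,.5,-20.3),0)
m=lane(-66,120)
W=path([load(),(460,30,250,187.5),(450,140,245,186),(*m[:2],160,185.75)],9);rows(W,255)
```

```text
[448.24413354801635, -75.23764854307383, 247.34899999999988, 188.10046480842564]
255,-1.00,3.86,-0.10,0,0,0.2
255,-2.00,7.73,-0.20,0,0,0.5
255,-2.72,11.63,-0.20,0,0,0.8
255,-2.92,15.62,-0.02,0,0,1.3
255,-3.12,19.60,0.16,0,0,1.9
255,-2.83,23.10,1.61,0,0,2.1
255,-2.18,26.24,3.98,0,0,2.2
255,-1.53,29.38,6.36,0,0,2.3
255,-0.88,32.52,8.73,0,0,2.4
```

Emit:
{"fn": "apply_moves", "kwargs": {"motion": [255, -1, 3.9, -0.1, 0, 0, 0.2, 255, -2, 7.7, -0.2, 0, 0, 0.5, 255, -2.7, 11.6, -0.2, 0, 0, 0.8, 255, -2.9, 15.6, 0, 0, 0, 1.3, 255, -3.1, 19.6, 0.2, 0, 0, 1.9, 255, -2.8, 23.1, 1.6, 0, 0, 2.1, 255, -2.2, 26.2, 4, 0, 0, 2.2, 255, -1.5, 29.4, 6.4, 0, 0, 2.3, 255, -0.9, 32.5, 8.7, 0, 0, 2.3, 255, -0.9, 32.5, 8.7, 0, 0, 2.3]}}

```text
t: 6.9
ee_pos: [407.5, 248.5, 156.0]
tool_rot: [-3.138, -0.007, -3.036]
contact_force: [-0.7, 0.1, -2.7]
gripper_width: 0.129
grip_force: 62.1
```

Emit:
{"fn": "apply_moves", "kwargs": {"motion": [255, 0, 0, 0, 0, 0, 0, 255, 0, 0, 0, 0, 0, 0]}}

```text
t: 7.15
ee_pos: [411.9, 246.7, 160.4]
tool_rot: [-3.141, 0.0, -3.042]
contact_force: [-0.3, -0.1, -2.8]
gripper_width: 0.131
grip_force: 62.2
```

Run:
```python
from h import *
from station import robot,grab_frame
done((-.9,32.5,8.7),2.3)
s=robot.state();print(s["ee_pos"],s["tool_rot"],s["contact_force"])
m=lane(-68,0)[:2]
rows([(*m,z,185.75) for z in(120,90,70,60,53,49)],255)
f=grab_frame("side");cv2.imwrite("pics/g2.png",cv2.resize(f["frame"][170:350,180:400,::-1],(733,600),interpolation=2))
P=cloud(f)[f["range_z"]>0];q=P[(abs(P[:,0]-415)<60)&(abs(P[:,1]-248)<50)&(P[:,2]>105)&(P[:,2]<148)]
r=cv2.minAreaRect(q[:,:2].astype(np.float32));print(r,q[:,2].min(),np.percentile(q[:,2],[5,50]))
```

```text
[411.35882556237897, 247.78785208312235, 160.34899999999993, 185.80046480842563]
[411.88092084 246.70403139 160.37755789] [-3.14149931e+00  3.31681721e-04 -3.04243006e+00] [-0.34670825 -0.08464945 -2.75936776]
255,0.22,0.02,4.03,0,0,0.1
255,0.22,0.02,7.03,0,0,0.1
255,0.22,0.02,9.03,0,0,0.1
255,0.22,0.02,10.03,0,0,0.1
255,0.22,0.02,10.73,0,0,0.1
255,0.22,0.02,11.13,0,0,0.1
((412.03057861328125, 246.6311492919922), (69.86483764648438, 53.42885971069336), 5.692291736602783) 115.91544601392503 [120.87431261 142.69646844]
```

View pics/g2.png

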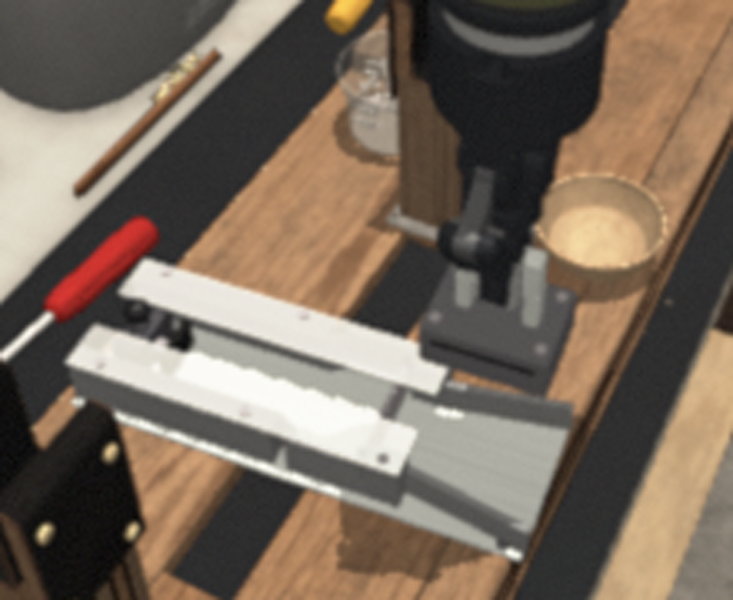

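The cassette hangs level over the mouth and parallel to the lane (5.7° by depth). Lowering it at lane x ≈ -70.

Emit:
{"fn": "apply_moves", "kwargs": {"motion": [255, 0.2, 0, 4, 0, 0, 0, 255, 0.4, 0, 7, 0, 0, 0, 255, 0.4, 0, 9, 0, 0, 0, 255, 0.4, 0, 10, 0, 0, 0, 255, 0.4, 0, 10.5, 0, 0, 0, 255, 0.4, 0, 10.8, 0, 0, 0, 255, 0.4, 0, 10.9, 0, 0, 0, 255, 0.4, 0, 10.9, 0, 0, 0]}}

```text
t: 8.2
ee_pos: [407.6, 247.6, 51.7]
tool_rot: [3.141, 0.001, -3.04]
contact_force: [-0.1, -0.4, -3.1]
gripper_width: 0.128
grip_force: 62.1
```

Emit:
{"fn": "apply_moves", "kwargs": {"motion": [255, 0, 0, 0, 0, 0, 0, 255, 0, 0, 0.1, 0, 0, 0, 255, 0, 0, 0.1, 0, 0, 0]}}

```text
t: 8.57
ee_pos: [407.3, 247.3, 50.3]
tool_rot: [3.142, 0.0, -3.04]
contact_force: [-0.1, -0.8, -2.1]
gripper_width: 0.127
grip_force: 62.1
```

Emit:
{"fn": "apply_moves", "kwargs": {"motion": [255, 0, 0, 0.05, 0, 0, 0, 255, 0, 0, 0.05, 0, 0, 0, 255, 0, 0, 0.05, 0, 0, 0]}}

```text
t: 8.95
ee_pos: [407.3, 247.3, 49.8]
tool_rot: [3.142, 0.0, -3.041]
contact_force: [-0.1, -0.2, -1.8]
gripper_width: 0.128
grip_force: 62.1
```

Emit:
{"fn": "apply_moves", "kwargs": {"motion": [255, 0, 0, 0.05, 0, 0, 0, 255, 0, 0, 0.05, 0, 0, 0, 255, 0, 0, 0.05, 0, 0, 0]}}

```text
t: 9.32
ee_pos: [407.4, 247.4, 49.4]
tool_rot: [3.141, 0.0, -3.041]
contact_force: [0.2, -0.1, -1.5]
gripper_width: 0.129
grip_force: 62.2
```

Emit:
{"fn": "apply_moves", "kwargs": {"motion": [255, -0.4, 0, 0, 0, 0, 0, 255, -0.8, 0, 0, 0, 0, 0, 255, -1.2, 0, 0, 0, 0, 0, 255, -1.6, 0, 0, 0, 0, 0, 255, -2, 0, 0, 0, 0, 0, 255, -2.4, 0, 0, 0, 0, 0, 255, -2.4, 0, 0, 0, 0, 0]}}

```text
t: 10.2
ee_pos: [431.7, 249.8, 49.4]
tool_rot: [3.141, 0.001, -3.041]
contact_force: [-0.2, -0.3, -0.8]
gripper_width: 0.126
grip_force: 62.6
```

Run:
```python
from h import *
done((.4-2.4,0,10.9+.1+.05+.05),0)
from station import grab_frame
f=grab_frame("side");cv2.imwrite("pics/g3.png",cv2.resize(f["frame"][230:350,180:360,::-1],(800,533),interpolation=2))
```

```text
[431.25642334204224, 249.80913944486454, 49.34899999999992, 185.80046480842563]
```

View pics/g3.png

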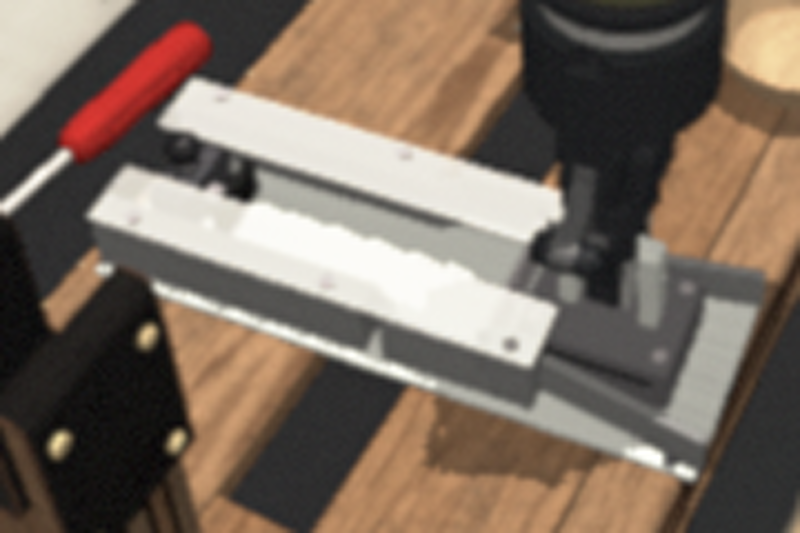

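The cassette's front is under the cover with no side force. I'll push on slowly through the gate.

Emit:
{"fn": "apply_moves", "kwargs": {"motion": [255, -0.25, 0, 0, 0, 0, 0, 255, -0.5, 0, 0, 0, 0, 0, 255, -0.75, 0, 0, 0, 0, 0, 255, -1, 0, 0, 0, 0, 0, 255, -1.25, 0, 0, 0, 0, 0, 255, -1.5, 0, 0, 0, 0, 0]}}

```text
t: 11.0
ee_pos: [444.5, 251.5, 49.5]
tool_rot: [-3.142, -0.004, -3.04]
contact_force: [-6.5, -0.7, 5.9]
gripper_width: 0.129
grip_force: 63.4
```

Emit:
{"fn": "apply_moves", "kwargs": {"motion": [255, -0.25, 0, 0, 0, 0, 0, 255, -0.5, 0, 0, 0, 0, 0, 255, -0.75, 0, 0, 0, 0, 0, 255, -1, 0, 0, 0, 0, 0, 255, -1.25, 0, 0, 0, 0, 0, 255, -1.5, 0, 0, 0, 0, 0]}}

```text
t: 11.75
ee_pos: [461.5, 252.8, 49.4]
tool_rot: [3.141, 0.001, -3.041]
contact_force: [-2.5, -0.0, 2.7]
gripper_width: 0.131
grip_force: 62.8
```

Emit:
{"fn": "apply_moves", "kwargs": {"motion": [255, -0.3, 0, -0.03, 0, 0, 0, 255, -0.6, 0, -0.03, 0, 0, 0, 255, -0.9, 0, -0.03, 0, 0, 0, 255, -1.2, 0, -0.03, 0, 0, 0, 255, -1.5, 0, -0.03, 0, 0, 0, 255, -1.8, 0, -0.03, 0, 0, 0, 255, -2.1, 0, -0.03, 0, 0, 0, 255, -2.4, 0, -0.03, 0, 0, 0, 255, -2.7, 0, -0.03, 0, 0, 0, 255, -3, 0, -0.03, 0, 0, 0]}}

```text
t: 13.0
ee_pos: [491.1, 255.8, 49.6]
tool_rot: [3.142, 0.0, -3.041]
contact_force: [0.4, -0.3, -2.4]
gripper_width: 0.133
grip_force: 62.2
```

Emit:
{"fn": "apply_moves", "kwargs": {"motion": [255, -0.3, 0, 0, 0, 0, 0, 255, -0.6, 0, 0, 0, 0, 0, 255, -0.9, 0, 0, 0, 0, 0, 255, -1.2, 0, 0, 0, 0, 0, 255, -1.5, 0, 0, 0, 0, 0, 255, -1.8, 0, 0, 0, 0, 0, 255, -2.1, 0, 0, 0, 0, 0, 255, -2.4, 0, 0, 0, 0, 0, 255, -2.7, 0, 0, 0, 0, 0, 255, -3, 0, 0, 0, 0, 0]}}

```text
t: 14.25
ee_pos: [520.9, 258.9, 49.6]
tool_rot: [3.142, 0.0, -3.041]
contact_force: [-0.3, 0.0, -2.6]
gripper_width: 0.133
grip_force: 62.2
```

Emit:
{"fn": "apply_moves", "kwargs": {"motion": [255, -0.3, 0, 0, 0, 0, 0, 255, -0.6, 0, 0, 0, 0, 0, 255, -0.9, 0, 0, 0, 0, 0, 255, -1.2, 0, 0, 0, 0, 0, 255, -1.5, 0, 0, 0, 0, 0, 255, -1.8, 0, 0, 0, 0, 0, 255, -2.1, 0, 0, 0, 0, 0, 255, -2.1, 0, 0, 0, 0, 0]}}

```text
t: 15.25
ee_pos: [542.0, 260.9, 49.7]
tool_rot: [3.142, 0.0, -3.041]
contact_force: [0.1, -0.3, -2.0]
gripper_width: 0.128
grip_force: 62.2
```

Run:
```python
from h import *
done((-1.5-1.5-3-3-2.1,0,-.03),0);p=load();a=np.radians(5.75);d=np.array(p[:2])-[476.8,254.6];print("lane",d@[np.cos(a),np.sin(a)],d@[-np.sin(a),np.cos(a)])
```

```text
[541.6880910191735, 261.0272843025337, 49.648999999999916, 185.80046480842563]
lane 65.20554492917792 -0.10606652204966029
```

Emit:
{"fn": "apply_moves", "kwargs": {"motion": [255, -0.3, 0, 0, 0, 0, 0, 255, -0.6, 0, 0, 0, 0, 0, 255, -0.9, 0, 0, 0, 0, 0, 255, -1.2, 0, 0, 0, 0, 0, 255, -1.5, 0, 0, 0, 0, 0, 255, -1.6, 0, 0, 0, 0, 0, 255, -1.7, 0, 0, 0, 0, 0]}}

```text
t: 16.12
ee_pos: [558.5, 262.7, 49.6]
tool_rot: [-3.142, -0.0, -3.041]
contact_force: [-0.9, -0.4, -2.3]
gripper_width: 0.127
grip_force: 62.2
```

Emit:
{"fn": "apply_moves", "kwargs": {"motion": [255, -0.1, 0, 0, 0, 0, 0, 255, -0.2, 0, 0, 0, 0, 0, 255, -0.3, 0, 0, 0, 0, 0]}}

```text
t: 16.5
ee_pos: [561.5, 263.0, 49.6]
tool_rot: [3.142, 0.0, -3.041]
contact_force: [0.3, -0.1, -2.2]
gripper_width: 0.126
grip_force: 62.2
```

Emit:
{"fn": "apply_moves", "kwargs": {"motion": [255, -0.1, 0, 0, 0, 0, 0, 255, -0.2, 0, 0, 0, 0, 0, 255, -0.3, 0, 0, 0, 0, 0]}}

```text
t: 16.88
ee_pos: [564.6, 263.3, 49.6]
tool_rot: [3.142, 0.0, -3.041]
contact_force: [0.3, -1.0, -2.8]
gripper_width: 0.129
grip_force: 62.2
```

Emit:
{"fn": "apply_moves", "kwargs": {"motion": [255, -0.1, 0, 0, 0, 0, 0, 255, -0.2, 0, 0, 0, 0, 0, 255, -0.3, 0, 0, 0, 0, 0]}}

```text
t: 17.25
ee_pos: [567.6, 263.6, 49.6]
tool_rot: [3.142, 0.0, -3.041]
contact_force: [-0.4, -0.8, -2.3]
gripper_width: 0.129
grip_force: 62.2
```

Emit:
{"fn": "apply_moves", "kwargs": {"motion": [255, -0.1, 0, 0, 0, 0, 0, 255, -0.2, 0, 0, 0, 0, 0, 255, -0.3, 0, 0, 0, 0, 0]}}

```text
t: 17.62
ee_pos: [570.5, 263.9, 49.6]
tool_rot: [3.142, 0.0, -3.04]
contact_force: [-0.1, 0.5, -2.2]
gripper_width: 0.133
grip_force: 62.2
```

Emit:
{"fn": "apply_moves", "kwargs": {"motion": [255, -0.1, 0, 0, 0, 0, 0, 255, -0.2, 0, 0, 0, 0, 0, 255, -0.3, 0, 0, 0, 0, 0]}}

```text
t: 18.0
ee_pos: [573.5, 264.2, 49.7]
tool_rot: [3.142, 0.0, -3.041]
contact_force: [-0.1, 0.0, -1.4]
gripper_width: 0.127
grip_force: 62.2
```

Emit:
{"fn": "apply_moves", "kwargs": {"motion": [255, -0.1, 0, 0, 0, 0, 0, 255, -0.2, 0, 0, 0, 0, 0, 255, -0.3, 0, 0, 0, 0, 0]}}

```text
t: 18.38
ee_pos: [576.5, 264.5, 49.7]
tool_rot: [3.142, 0.0, -3.041]
contact_force: [0.2, 0.9, -2.6]
gripper_width: 0.132
grip_force: 62.2
```

Emit:
{"fn": "apply_moves", "kwargs": {"motion": [255, -0.1, 0, 0, 0, 0, 0, 255, -0.2, 0, 0, 0, 0, 0, 255, -0.2, 0, 0, 0, 0, 0]}}

```text
t: 18.75
ee_pos: [577.6, 264.6, 49.6]
tool_rot: [-3.141, -0.002, -3.04]
contact_force: [-4.0, -1.8, 1.1]
gripper_width: 0.129
grip_force: 62.7
```

Emit:
{"fn": "apply_moves", "kwargs": {"motion": [255, -0.1, 0, 0, 0, 0, 0, 255, -0.1, 0, 0, 0, 0, 0]}}

```text
t: 19.0
ee_pos: [578.5, 264.7, 49.6]
tool_rot: [-3.141, -0.002, -3.041]
contact_force: [-5.2, -1.3, 1.7]
gripper_width: 0.128
grip_force: 62.8
```

Emit:
{"fn": "apply_moves", "kwargs": {"motion": [255, -0.1, 0, 0, 0, 0, 0, 255, -0.1, 0, 0, 0, 0, 0]}}

```text
t: 19.25
ee_pos: [579.2, 264.8, 49.6]
tool_rot: [-3.141, -0.003, -3.04]
contact_force: [-6.3, -2.1, 2.3]
gripper_width: 0.129
grip_force: 62.9
```

Emit:
{"fn": "apply_moves", "kwargs": {"motion": [255, -0.1, 0, -0.02, 0, 0, 0, 255, -0.1, 0, -0.02, 0, 0, 0, 255, -0.2, 0, -0.02, 0, 0, 0, 255, -0.2, 0, -0.02, 0, 0, 0]}}

```text
t: 19.75
ee_pos: [580.5, 264.9, 49.6]
tool_rot: [-3.141, -0.004, -3.04]
contact_force: [-8.0, -2.5, 3.2]
gripper_width: 0.13
grip_force: 63.1
```

Emit:
{"fn": "apply_moves", "kwargs": {"motion": [255, -0.1, 0, -0.02, 0, 0, 0, 255, -0.1, 0, -0.02, 0, 0, 0, 255, -0.1, 0, -0.02, 0, 0, 0, 255, -0.1, 0, -0.02, 0, 0, 0, 255, -0.1, 0, -0.02, 0, 0, 0, 255, -0.1, 0, -0.02, 0, 0, 0, 255, -0.1, 0, -0.02, 0, 0, 0, 255, -0.1, 0, -0.02, 0, 0, 0, 255, -0.1, 0, -0.02, 0, 0, 0]}}

```text
t: 20.88
ee_pos: [581.0, 265.0, 49.7]
tool_rot: [-3.141, -0.005, -3.04]
contact_force: [-8.7, -2.0, 3.5]
gripper_width: 0.125
grip_force: 63.1
```

Run:
```python
from h import *
from station import grab_frame
f=grab_frame("scene");a=cv2.resize(f["frame"][195:305,205:325,::-1],(0,0),fx=5,fy=5,interpolation=2);cv2.imwrite("pics/g4.png",a)
```

```text
(no output)
```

View pics/g4.png

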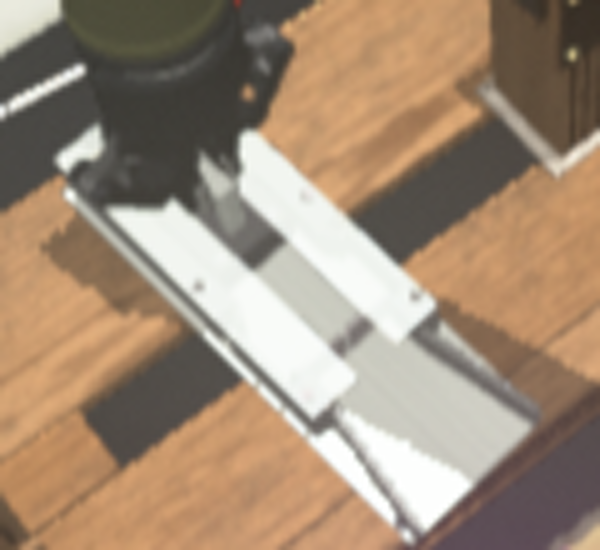

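The gate leaf shows shut at (352,337), where it was before, and the cassette's tail is well past it at (260,250). I'll press about 1 mm more and hold, then relax the push before letting go.

Emit:
{"fn": "apply_moves", "kwargs": {"motion": [255, -0.1, 0, -0.02, 0, 0, 0, 255, -0.1, 0, -0.02, 0, 0, 0, 255, -0.1, 0, -0.02, 0, 0, 0, 255, -0.1, 0, -0.02, 0, 0, 0, 255, -0.1, 0, -0.02, 0, 0, 0, 255, -0.1, 0, -0.02, 0, 0, 0, 255, -0.1, 0, -0.02, 0, 0, 0]}}

```text
t: 21.8
ee_pos: [581.6, 265.1, 49.7]
tool_rot: [-3.141, -0.006, -3.04]
contact_force: [-9.5, -1.8, 4.0]
gripper_width: 0.13
grip_force: 63.1
```

Emit:
{"fn": "apply_moves", "kwargs": {"motion": [255, 0.1, 0, 0, 0, 0, 0, 255, 0.2, 0, 0, 0, 0, 0, 255, 0.3, 0, 0, 0, 0, 0, 255, 0.4, 0, 0, 0, 0, 0, 255, 0.4, 0, 0, 0, 0, 0]}}

```text
t: 22.42
ee_pos: [578.9, 264.8, 49.6]
tool_rot: [-3.141, -0.003, -3.04]
contact_force: [-5.2, -1.9, 0.4]
gripper_width: 0.13
grip_force: 62.7
```

Emit:
{"fn": "apply_moves", "kwargs": {"motion": [220, 0.1, 0, 0, 0, 0, 0, 200, 0.1, 0, 0, 0, 0, 0, 150, 0.1, 0, 0, 0, 0, 0, 80, 0.1, 0, 0, 0, 0, 0, 0, 0.1, 0, 0, 0, 0, 0, 0, 0.1, 0, 0, 0, 0, 0, 0, 0.1, 0, 0, 0, 0, 0]}}

```text
t: 23.3
ee_pos: [579.5, 264.8, 50.2]
tool_rot: [3.142, 0.0, -3.041]
contact_force: [-0.3, 0.2, 0.2]
gripper_width: 0.999
grip_force: 0.0
```

Emit:
{"fn": "apply_moves", "kwargs": {"motion": [0, 0, 0, -1, 0, 0, 0, 0, 0, 0, -3, 0, 0, 0, 0, 0, 0, -6, 0, 0, 0, 0, 0, 0, -10, 0, 0, 0, 0, 0, 0, -15, 0, 0, 0, 0, 0, 0, -20, 0, 0, 0, 0, 3, -1, -20, 0, 0, 0, 0, 6, -2, -20, 0, 0, 0, 0, 9, -3, -20, 0, 0, 0, 0, 9, -3, -20, 0, 0, 0]}}

```text
t: 24.55
ee_pos: [492.0, 225.3, 252.5]
tool_rot: [3.14, 0.002, -3.041]
contact_force: [1.8, 0.3, 0.5]
gripper_width: 1.005
grip_force: 0.0
```

Run:
```python
from h import *
from station import grab_frame
f=grab_frame("scene");g=grab_frame("side")
a=cv2.resize(f["frame"][195:305,205:325,::-1],(400,367),interpolation=2);b=cv2.resize(g["frame"][240:340,190:300,::-1],(400,367),interpolation=2)
cv2.imwrite("pics/g5.png",np.hstack([a,b]))
for F in(f,g):
    P=cloud(F)[F["range_z"]>0]
    q=P[(abs(P[:,0]-575)<60)&(abs(P[:,1]-265)<30)&(P[:,2]>70)&(P[:,2]<90)]
    if len(q):print(len(q),cv2.minAreaRect(q[:,:2].astype(np.float32)),np.percentile(q[:,2],[10,50,90]))
    for n,c in(("bowl",(376,470,10,110)),("jar",(570,660,-40,60))):
        m=P[(P[:,0]>c[0])&(P[:,0]<c[1])&(P[:,1]>c[2])&(P[:,1]<c[3])&(P[:,2]>15)&(P[:,2]<62)];print(n,len(m),m[:,:2].min(0),m[:,:2].max(0))
```

```text
78 ((577.0783081054688, 265.86077880859375), (44.94639587402344, 12.11172103881836), 5.758084297180176) [72.61634606 75.98227733 78.07905337]
bowl 311 [376.01890419  16.75164832] [464.78986864 104.8964824 ]
jar 181 [572.14399437 -37.58062201] [658.07365213  34.6697066 ]
153 ((575.4625854492188, 265.0025939941406), (42.98031234741211, 12.897793769836426), 5.750765323638916) [72.26136029 76.6859102  78.28274687]
bowl 529 [376.16419669  15.29530303] [462.21771527 104.25990257]
jar 299 [581.9857636  -27.52373688] [641.7111538  50.4753963]
```

View pics/g5.png

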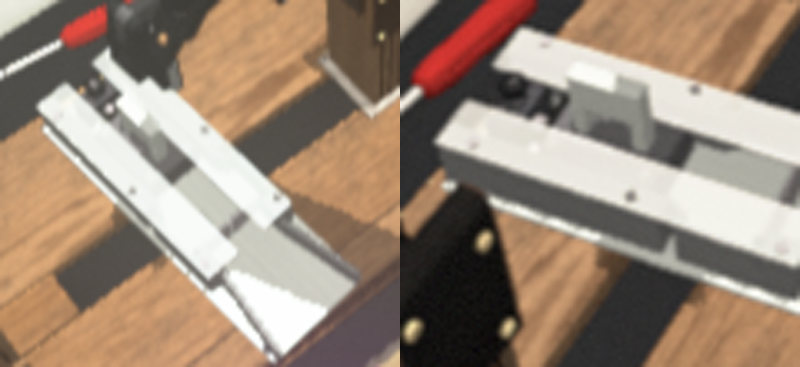

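The cassette lies flat against the buffer, with the handle top at 78 mm and its yaw matching the lane. The gate line at (232,222) is shut, and the jar and bowl haven't moved. Settling the arm, then handing in.

Emit:
{"fn": "apply_moves", "kwargs": {"motion": [0, 0, 0, 0, 0, 0, 0, 0, 0, 0, 0, 0, 0, 0, 0, 0, 0, 0, 0, 0, 0, 0, 0, 0, 0, 0, 0, 0]}}

```text
t: 25.15
ee_pos: [493.0, 225.9, 250.0]
tool_rot: [-3.141, -0.0, -3.041]
contact_force: [1.5, 0.7, 0.6]
gripper_width: 1.005
grip_force: 0.0
```

```bash
python3 -c "
from station import finish_job
print(finish_job())"
```

```text
the job is handed in; nothing more can be done
None
```

I handed the job in at about 25 s: the cassette lies flat in the lane with the gate shut behind it in the last picture, after pressing the buffer in about 4 mm (up to 9.5 N, held over half a second), and the jar and bowl showed no movement.

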